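Change over the tape stand

TASK

Change over the tape stand: the two or three spent card cores have seized on its sprung spindles, so work each one off by twisting it back and forth while pulling gently upward, without the stand ever lifting or tipping off the worktop, and leave the cores in the white dish. Set every full reel of tape upright over a spindle of its own, right down on its seat. Do not knock the two film canisters of seed samples behind the stand.

Things in the scene. Friction and masses are not known exactly. Their poses are not given: they have to be found in the camera images.
- stand: tape stand, loose on the worktop, 1.3 kg: dark slate-coloured steel plinth 94 x 316 x 15 mm on rubber feet, with three upright sprung spindles in a row, 110 mm apart. Origin at the centre of its underside (z = 0 on the worktop), y axis along the row, z up. Pulled straight up at an end spindle it tips at about 7.5 N, at the middle one it lifts at 13 N
- seat_a (a point): seat of the spindle at the +y end of the stand's row: on the spindle's axis, on top of its 40 mm steel seat washer, 20 mm above the stand's underside. The spindle is a pin 11 mm in diameter with a tapered tip 62 mm above the seat, and four bowed brass spring leaves, widest (16 to 18 mm across) 13 to 27 mm above the seat
- seat_b (a point): seat of the spindle at the middle of the stand's row: on the spindle's axis, on top of its 40 mm steel seat washer, 20 mm above the stand's underside. The spindle is a pin 11 mm in diameter with a tapered tip 62 mm above the seat, and four bowed brass spring leaves, widest (16 to 18 mm across) 13 to 27 mm above the seat
- seat_c (a point): seat of the spindle at the -y end of the stand's row: on the spindle's axis, on top of its 40 mm steel seat washer, 20 mm above the stand's underside. The spindle is a pin 11 mm in diameter with a tapered tip 62 mm above the seat, and four bowed brass spring leaves, widest (16 to 18 mm across) 13 to 27 mm above the seat
- core_a_mid (a point): spent brown card core stuck on the spindle at the +y end (absent in some starts): tube 29 mm across, 52 mm high, 16 mm bore, 30 g. Point: its centre; z along its axis. The leaves' friction holds it, 13 to 19 N against the way it slides, at 8 mm radius: too much for a straight pull, but 3 to 5 N of pull if it turns 1 rad or more per 2 mm of rise. Free after 28 mm. Pin tip 10 mm above its top
- core_b_mid (a point): spent brown card core stuck on the spindle at the middle (absent in some starts): tube 29 mm across, 52 mm high, 16 mm bore, 30 g. Point: its centre; z along its axis. The leaves' friction holds it, 13 to 19 N against the way it slides, at 8 mm radius: too much for a straight pull, but 3 to 5 N of pull if it turns 1 rad or more per 2 mm of rise. Free after 28 mm. Pin tip 10 mm above its top
- core_c_mid (a point): spent brown card core stuck on the spindle at the -y end (absent in some starts): tube 29 mm across, 52 mm high, 16 mm bore, 30 g. Point: its centre; z along its axis. The leaves' friction holds it, 13 to 19 N against the way it slides, at 8 mm radius: too much for a straight pull, but 3 to 5 N of pull if it turns 1 rad or more per 2 mm of rise. Free after 28 mm. Pin tip 10 mm above its top
- reel_a_mid (a point): full reel of orange tape standing on the worktop (absent in some starts): black flanged reel, 52 mm in diameter, 44 mm high, 21 mm bore right through, 60 to 130 g. Point: its centre, half-way up; z along its axis. It slides freely over a bare spindle and its leaves; fully down, its centre is 22 mm above the seat
- reel_b_mid (a point): full reel of yellow tape standing on the worktop (absent in some starts): black flanged reel, 52 mm in diameter, 44 mm high, 21 mm bore right through, 60 to 130 g. Point: its centre, half-way up; z along its axis. It slides freely over a bare spindle and its leaves; fully down, its centre is 22 mm above the seat
- reel_c_mid (a point): full reel of blue tape standing on the worktop (absent in some starts): black flanged reel, 52 mm in diameter, 44 mm high, 21 mm bore right through, 60 to 130 g. Point: its centre, half-way up; z along its axis. It slides freely over a bare spindle and its leaves; fully down, its centre is 22 mm above the seat
- dish: white foam dish, fixed: 132 x 182 mm outside at the rim, 24 mm high, floor 5 mm thick, walls about 12 to 20 mm thick and sloping, so the flat inside is about 95 x 145 mm. Origin at the centre of its underside, its y axis along its long side
- seed_can_1_mid (a point): black film canister with a grey lid, holding seed samples, 34 mm in diameter, 51 mm high, standing on the worktop beyond the stand; to be left alone. This point is its centre, half-way up
- seed_can_2_mid (a point): white film canister with a grey lid, holding seed samples, 34 mm in diameter, 51 mm high, standing on the worktop beyond the stand; to be left alone. This point is its centre, half-way up
Mind the look-alikes: they are no part of the job. Leave any purple look-alike of the part that bears reel_c_mid alone.

How it is judged:
By the outcome, as a careful person would: the job done as asked, in the order asked, and still so for the second after the job is handed in, with the robot touching nothing.
Of core_a, core_b, core_c only 2 to 3 are there at a start; the rules pass over those that are not, and their reading is None.
Of reel_a, reel_b, reel_c only 2 to 3 are there at a start; the rules pass over those that are not, and their reading is None.
At some moment in a run one of reel_a, reel_b, reel_c may be knocked a few centimetres aside while the robot is not near it.
Once in a run the grip may slacken for a moment while it holds something.
It also fails if it takes over 210 s, if anything falls off the work surface, if the arm or the gripper's body presses on something with over 40 N, if the wrist force passes 120 N, or if a joint passes its speed limit or range.

ROBOT

A 6-joint arm with a two-finger parallel gripper is mounted at the origin on the work surface; the furniture and walls round the work are solid. World frame = base frame: x ahead of the robot, y to its left, z up, the work surface at z = 0. Lengths are in mm, angles in rad, forces in N, time in s.
With the tool pointing down it reaches from about 350 to 775 mm from the base axis. Payload 5.5 kg.
Tool frame: the origin (TCP) lies midway between the tips of the shut fingers; the grasp point (between the pads) lies 19 mm behind it; z points along the fingers, y is the line along which they close (so a half turn about z gives the same grasp; the last joint's range is limited). The gripper opens to 85 mm and grips with 20 to 120 N. Pads are 22 mm wide; open, the fingers measure 114 mm over their backs; the gripper's body (76 mm by 85 mm) begins 54 mm behind the grasp point. The pads swing forward as they close: fully open they stand 13 mm farther back than shut.
Start: joints at [-1.476, 0.313, 0.046, 1.304, 0, 1.431], TCP at [133.765, -559.266, 231.323] pointing down, gripper open.
Joint ranges: [-2.76, 2.76], [-0.86, 1.69], [-1.03, 1.26], [-2.2, 2.34], [-1.47, 1.5], [-3.14, 3.14]. Speed limits (rad/s): [2.57, 2.57, 3.14, 3.14, 3.14, 3.14].

INTERFACE

Orientations are given as a unit quaternion [w, x, y, z].
In Python, from station import manip, eyes gives the robot as it stands.
- The arm moves only by the tool carry_out, never from a script. Its argument "rows" is a list of rows, each a list of 2 entries, a list of its own where there are three numbers: the shift along the tool's x, y, z in m, then the turn about the tool's z in rad. A call has 1 to 12 rows; each row shifts and turns the commanded pose from where the row before left it, along the tool's axes as they then stand; what a row does not reach is not made up. A row lasts 1/10 s, in which the tool goes at most 50 mm and 8.59 degrees, less where a joint would pass 70% of its speed; a pose out of reach is approached as far as the arm can. A call with a gripper value outside its range is refused whole. "fingers" is the finger opening in m, from 0 to 0.0854, set as the call begins (left out, the last holds). The fingers move at their own pace and stop on an object; the grip force is fixed at half the most. Time passes only in rows, so rows that do not move let the fingers close. It gives the time, the measured TCP pose, the force, the opening and the grip force at its end, in the units of the state.
- manip.get_state(): the state, without advancing time (a new reading comes with each control period).
- eyes.capture(name): name is "scene" or "top" or "wrist"; returns a dict with "frame" (384x512x3 uint8, red, green, blue), "vertical_fov" (degrees; the focal length in pixels is half the picture's height over the tangent of half this angle, whatever the lens; pixels are square), "cx", "cy" (the principal point, pixels), "D" ([k1, k2, p1, p2, k3] as OpenCV has them; the pictures are not rectified), "R" (3x3) and "t" (3): a world point X has camera coordinates R X + t; the wrist camera has in their place "T_tool_cam" (4x4, takes a point from camera to tool coordinates, whose origin is the TCP and whose axes are the flange's). Camera axes: x right, y down, z forward; pixel columns grow to the right and rows downward; lengths in mm; the calibration is good to about 2 mm. A picture is of the moment at which its call begins: read the wrist's pose just before it. There is no depth.
- manip.finish_job(): hands the job in; it is judged then, once.
The state is a dict: "t": time; "qpos": joint angles; "dq": joint speeds; "effort": joint torques, N m; "ee_pos": TCP position; "tool_rot": TCP orientation; "ft_force": force on the tool from outside, world axes, zero at the start; "wrist_torque": the same for the moment, N m; "finger_gap": finger opening in mm; "grip_force": force on a finger pad.
Only numpy, scipy, OpenCV 4.12 (cv2) and the standard library are available. Lean on these libraries where they do the work, as an engineer would, in place of code of your own. Each camera call takes 0.05 s, during which the arm holds its last target. There are 200 camera calls.

## Working session

There is one attempt and no reset: what is moved stays moved. The work goes in short steps, Python scripts to look and compute and a tool call to move; the robot and the scene stay as the last step left them, time stands still between calls to the robot, and variables do not carry over. Pictures are saved under pics/ and viewed, at most 14 in all, crops included, and the job is handed in when it is done.

Besides the shell and the picture viewer there is one more tool, called as a command line: name --argument value ..., lists and objects as JSON in quotes. carry_out: Moves the arm, as the interface text tells. Its arguments: {"type":"object","properties":{"rows":{"type":"array"},"fingers":{"type":"number"}},"required":["rows"]}

```bash
ls; mkdir -p pics; cat > h.py <<'E'
import numpy as np, cv2
from station import manip, eyes
def K(c):
    f=192/np.tan(np.radians(c["vertical_fov"])/2); return np.array([[f,0,c["cx"]],[0,f,c["cy"]],[0,0,1.]])
def ext(c,st=None):
    if "R" in c: return np.array(c["R"]),np.array(c["t"])
    w,x,y,z=st["tool_rot"]
    from scipy.spatial.transform import Rotation as Ro
    T=np.eye(4);T[:3,:3]=Ro.from_quat([x,y,z,w]).as_matrix();T[:3,3]=st["ee_pos"]
    M=np.linalg.inv(T@np.array(c["T_tool_cam"])); return M[:3,:3],M[:3,3]
def ray(c,uv,z,st=None):
    R,t=ext(c,st); n=cv2.undistortPoints(np.array(uv,float).reshape(-1,1,2),K(c),np.array(c["D"],float)).reshape(-1,2)
    o=-R.T@t; d=np.c_[n,np.ones(len(n))]@R
    return o+d*((z-o[2])/d[:,2])[:,None]
def proj(c,P,st=None):
    R,t=ext(c,st); return cv2.projectPoints(np.array(P,float).reshape(-1,1,3),cv2.Rodrigues(R)[0],t,K(c),np.array(c["D"],float))[0].reshape(-1,2)
def save(c,n): cv2.imwrite(f"pics/{n}.png",c["frame"][:,:,::-1])
E
python3 - <<'E'
from h import *
s=manip.get_state(); print(s)
for n in("scene","top"):
    c=eyes.capture(n); save(c,n); print(n,c["vertical_fov"],-np.array(c["R"]).T@c["t"])
c=eyes.capture("wrist");print(c["T_tool_cam"])
a=cv2.imread("pics/scene.png");b=cv2.imread("pics/top.png")
import pickle
E
```

```text
pics
{'t': 0.0, 'qpos': array([-1.47557028e+00,  3.14004606e-01,  4.49567908e-02,  1.30359669e+00,
        2.57475775e-05,  1.43123287e+00]), 'dq': array([ 0.00088359, -0.00086187, -0.00130529, -0.0007204 , -0.0004402 ,
       -0.0013224 ]), 'effort': array([ 1.02798463e-04, -4.80629146e+01,  2.98533565e+01,  1.93198869e-02,
       -1.71848947e-04, -4.10501627e-06]), 'ee_pos': array([ 133.73579514, -558.69730634,  230.39740883]), 'tool_rot': array([-9.23579059e-04,  9.93116723e-01,  1.17125230e-01,  3.33548544e-05]), 'ft_force': array([-0.29679051, -0.78782688, -0.0238515 ]), 'wrist_torque': array([ 0.01644503, -0.00798342, -0.02176404]), 'grip_force': 0.0, 'finger_gap': 85.22036121969316}
scene 50.42530777036851 [ 167.35635571 -929.83700532  494.63499687]
top 45.62488408996411 [ 473.40665082  -10.13626271 1483.71706979]
[[-2.21588629e-04 -9.65900322e-01 -2.58914115e-01  6.50533336e+01]
 [ 9.99999619e-01 -4.32719140e-04  7.58456185e-04 -1.78720087e-01]
 [-8.44630166e-04 -2.58913849e-01  9.65900049e-01 -1.41044581e+02]
 [ 0.00000000e+00  0.00000000e+00  0.00000000e+00  1.00000000e+00]]
```

View pics/scene.png

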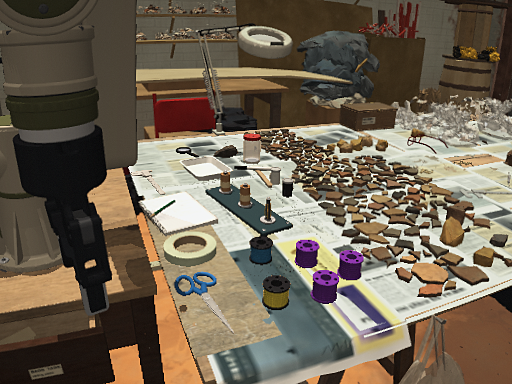

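View pics/top.png

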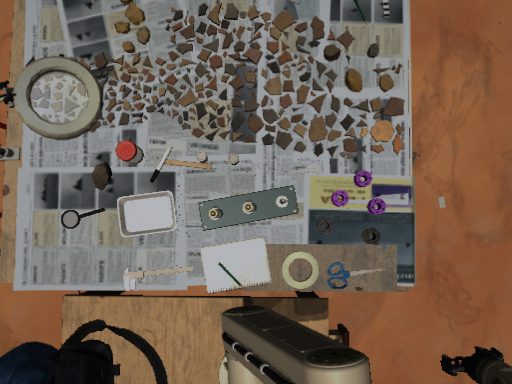

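The scene has two cores, on the left-end (+y) and middle spindles; the right spindle is bare. There are blue (325,226) and yellow (372,236) reels, and three purple decoys to leave alone. The dish is at (147,213) and the canister lids are at (203,157) and (233,158).

```bash
python3 - <<'E'
from h import *
c=eyes.capture("top"); f=c["frame"]; hsv=cv2.cvtColor(f,cv2.COLOR_RGB2HSV)
print("hsv stand",hsv[213,232],"corn",ray(c,[(256,192)],0)[0])
m=((abs(hsv[...,0].astype(int)-hsv[213,232][0])<15)&(abs(hsv[...,2].astype(int)-hsv[213,232][2])<25)&(hsv[...,1]>35)).astype(np.uint8)
m[:, :195]=0;m[:,303:]=0;m[:180]=0;m[235:]=0
m=cv2.morphologyEx(m,cv2.MORPH_CLOSE,np.ones((5,5)))
k=max(cv2.findContours(m,0,1)[0],key=cv2.contourArea)
hull=cv2.convexHull(k).reshape(-1,2)
P=ray(c,hull,15)[:,:2].astype(np.float32)
r=cv2.minAreaRect(P);print("stand",r)
box=cv2.boxPoints(r);e=[box[1]-box[0],box[2]-box[1]];v=max(e,key=np.linalg.norm);v=v/np.linalg.norm(v);v=v*np.sign(v[1])
ctr=np.array(r[0])
for n,d in zip("abc",(110,0,-110)): print("seat",n,ctr+v*d,proj(c,[[*(ctr+v*d),72]]))
print("yaw of y axis",np.arctan2(v[1],v[0]))
# dish
w=((hsv[...,1]<40)&(hsv[...,2]>190)).astype(np.uint8)
for n,uv,z in[("dish",(147,213),24),("can w",(203,157),51),("can b",(233,158),51),("blue",(325,226),44),("yel",(372,236),44),("p1",(340,198),44),("core a",(215,213),72),("core b",(249,208),72),("pin c",(283,202),82),("tape",(300,271),10),("pad",(237,265),10),("scis",(352,272),5)]:
    print(n,ray(c,[uv],z)[0].round(0))
print([ray(c,[p],24)[0].round(0)[:2] for p in((118,197),(173,192),(176,229),(121,236))])
a=f[140:300,100:400]; cv2.imwrite("pics/crop1.png",cv2.resize(a,(800,427),interpolation=cv2.INTER_CUBIC)[:,:,::-1])
E
```

```text
hsv stand [ 79  28 101] corn [582.46816948  -0.72736201   0.        ]
stand ((553.8783569335938, -94.32987213134766), (85.91223907470703, 65.7095718383789), 10.199830055236816)
seat a [662.13993835 -74.85087585] [[279.96217463 165.06682126]]
seat b [553.87835693 -94.32987213] [[285.96833599 199.8317316 ]]
seat c [ 445.61677551 -113.80886841] [[292.02482966 234.94074401]]
yaw of y axis 0.17802057
dish [510. 347.  24.]
can w [688. 168.  51.]
can b [686.  73.  51.]
blue [ 474. -220.   44.]
yel [ 444. -369.   44.]
p1 [ 563. -267.   44.]
core a [511. 125.  72.]
core b [527.  20.  72.]
pin c [547. -85.  82.]
tape [ 329. -145.   10.]
pad [347.  57.  10.]
scis [ 327. -313.    5.]
[array([560., 441.]), array([578., 265.]), array([460., 253.]), array([435., 428.])]
```

View pics/crop1.png

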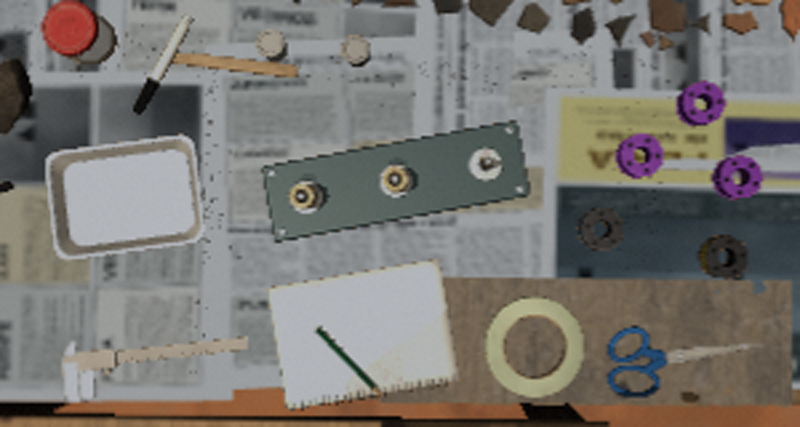

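carry_out --rows '[[[0, 0, 0], -0.149], [[0, 0, 0], -0.149], [[0, 0, 0], -0.149], [[0, 0, 0], -0.149], [[0, 0, 0], -0.149], [[0, 0, 0], -0.149], [[0, 0, 0], -0.149], [[0, 0, 0], -0.149], [[0, 0, 0], -0.149], [[0, 0, 0], -0.149], [[0, 0, 0], -0.149], [[0, 0, 0], -0.149]]' --fingers 0.085

```text
t: 1.4
ee_pos: [133.7, -559.1, 231.1]
tool_rot: [-0.0, 0.528, 0.849, 0.0]
ft_force: [-0.2, 0.6, 0.1]
finger_gap: 85.3
grip_force: 0.0
```

carry_out --rows '[[[0.026, 0.038, 0], 0], [[0.026, 0.038, 0], 0], [[0.026, 0.038, 0], 0], [[0.026, 0.038, 0], 0], [[0.026, 0.038, 0], 0], [[0.026, 0.038, 0], 0], [[0.026, 0.038, 0], 0], [[0.026, 0.038, 0], 0], [[0.026, 0.038, 0], 0], [[0.026, 0.038, 0], 0]]'

```text
t: 2.4
ee_pos: [362.6, -157.7, 231.4]
tool_rot: [0.0, 0.531, 0.847, -0.0]
ft_force: [0.9, -1.1, -0.4]
finger_gap: 85.1
grip_force: 0.0
```

carry_out --rows '[[[0.026, 0.038, 0], 0], [[0.026, 0.038, 0], 0], [[0.026, 0.038, 0], 0], [[0.026, 0.038, 0], 0], [[0.026, 0.038, 0], 0], [[0.013, 0.02, 0], 0], [[0, 0, 0], 0], [[0, 0, 0], 0]]'

```text
t: 3.2
ee_pos: [488.2, 61.3, 230.9]
tool_rot: [-0.0, 0.53, 0.848, -0.0]
ft_force: [-0.6, -0.0, -0.8]
finger_gap: 85.1
grip_force: 0.0
```

```bash
python3 - <<'E'
from h import *
s=manip.get_state(); c=eyes.capture("wrist"); save(c,"w1"); print(s["t"],s["qpos"].round(2),s["ee_pos"],s["tool_rot"].round(4),c["vertical_fov"])
for P in((511,125,72),(527,20,72),(511,125,20),(527,20,20)): print(P,proj(c,[P],s))
E
```

```text
3.2 [-0.04  0.15 -0.16  1.26 -0.    1.08] [488.15951345  61.27397214 230.86675059] [-4.00e-04  5.30e-01  8.48e-01 -5.00e-04] 68.96678422297217
(511, 125, 72) [[303.43754472 134.94554528]]
(527, 20, 72) [[272.07654798 224.98705625]]
(511, 125, 20) [[296.72452032 132.32890472]]
(527, 20, 20) [[270.08695742 210.3635301 ]]
```

View pics/w1.png

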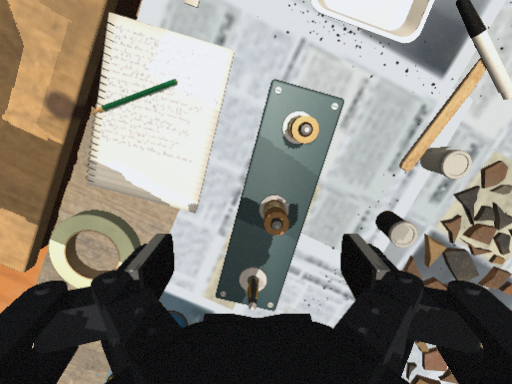

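The wrist view shows core a's top at about (306,129), core b's top at (276,224) and the bare pin at bottom. The stand's corners are at (273,80), (343,100), (275,310) and (217,297).

```bash
cat >> h.py <<'E'
def psi(s):
    w,x,y,z=s["tool_rot"]; return np.arctan2(2*(x*y+w*z),1-2*(y*y+z*z))
def todo(s,P,ps=None):
    p=psi(s) if ps is None else ps; d=np.array(P,float)-s["ee_pos"]
    return (np.array([np.cos(p)*d[0]+np.sin(p)*d[1],np.sin(p)*d[0]-np.cos(p)*d[1],-d[2]])/1000).round(4)
def blob(c,m,near,rmax=40):
    n,l,st,ce=cv2.connectedComponentsWithStats(cv2.morphologyEx(m.astype(np.uint8),cv2.MORPH_OPEN,np.ones((3,3))))
    return [(ce[i].round(1),st[i,4]) for i in range(1,n) if st[i,4]>30 and np.hypot(*(ce[i]-near))<rmax]
E
python3 - <<'E'
from h import *
s=manip.get_state(); c=eyes.capture("wrist"); f=c["frame"]; hsv=cv2.cvtColor(f,cv2.COLOR_RGB2HSV)
print(ray(c,[(306,129),(276,224)],72,s).round(1)); 
for near in((306,129),(276,224)):
    x,y=near; print(f[y-16:y+17:4,x-16:x+17:4].tolist()[4])
# corners to stand pose
R=ray(c,[(273,80),(343,100),(275,310),(217,297)],15,s)[:,:2].astype(np.float32); print(R.round(1)); print(R.mean(0))
m=(hsv[...,0]>8)&(hsv[...,0]<25)&(hsv[...,1]>90)
for near in((306,129),(276,224)):
    w=m.copy().astype(np.uint8); yy,xx=np.mgrid[:384,:512]; w[np.hypot(xx-near[0],yy-near[1])>22]=0
    k=max(cv2.findContours(w,0,1)[0],key=cv2.contourArea); print(cv2.minEnclosingCircle(k),cv2.contourArea(k))
E
```

```text
[[510.4 130.9  72. ]
 [530.3  22.3  72. ]]
[[82, 62, 42], [232, 202, 138], [174, 149, 101], [144, 136, 128], [238, 239, 237], [166, 158, 146], [238, 212, 142], [235, 200, 132], [111, 128, 125]]
[[39, 48, 49], [68, 60, 50], [105, 76, 46], [67, 56, 49], [88, 85, 78], [89, 86, 79], [100, 73, 46], [109, 77, 47], [38, 46, 44]]
[[ 457.4  166.1]
 [ 544.1  183. ]
 [ 604.5 -119.1]
 [ 517.6 -136.5]]
[530.8971    23.391403]
((303.25, 128.0), 15.282852172851562) 580.0
((275.17578125, 218.244140625), 16.702009201049805) 619.5
```

carry_out --rows '[[[0.013, 0.013, 0.015], 0], [[0.013, 0.013, 0.015], 0], [[0.013, 0.013, 0.015], 0], [[0.014, 0.012, 0.014], 0], [[0, 0, 0], 0], [[0, 0, 0], 0]]'

```text
t: 3.9
ee_pos: [510.7, 129.8, 172.3]
tool_rot: [-0.0, 0.531, 0.847, -0.0]
ft_force: [0.7, 0.5, -0.4]
finger_gap: 85.3
grip_force: 0.0
```

```bash
cat > core.py <<'E'
from h import *
def core(guess,name=None):
    s=manip.get_state(); c=eyes.capture("wrist"); f=c["frame"]; hsv=cv2.cvtColor(f,cv2.COLOR_RGB2HSV)
    if name: save(c,name)
    P0=proj(c,[guess],s)[0]
    ring=proj(c,[[guess[0]+14.5*np.cos(a),guess[1]+14.5*np.sin(a),72] for a in np.linspace(0,6.28,24)],s)
    print("pred",P0,"r",np.hypot(*(ring-ring.mean(0)).T).mean(),"psi",psi(s),"q6",s["qpos"][5],s["ee_pos"],s["t"])
    return s,c,hsv
E
python3 - <<'E'
from core import *
s,c,hsv=core((510.5,131,72),"w2")
a=c["frame"][80:300,150:400]; cv2.imwrite("pics/w2c.png",cv2.resize(a,None,fx=2.4,fy=2.4)[:,:,::-1])
E
```

```text
pred [257.7316877  191.55404334] r 15.935791584046497 psi 2.021894089666529 q6 1.2165653215847365 [510.73629401 129.84311092 172.34063436] 3.9
```

View pics/w2c.png

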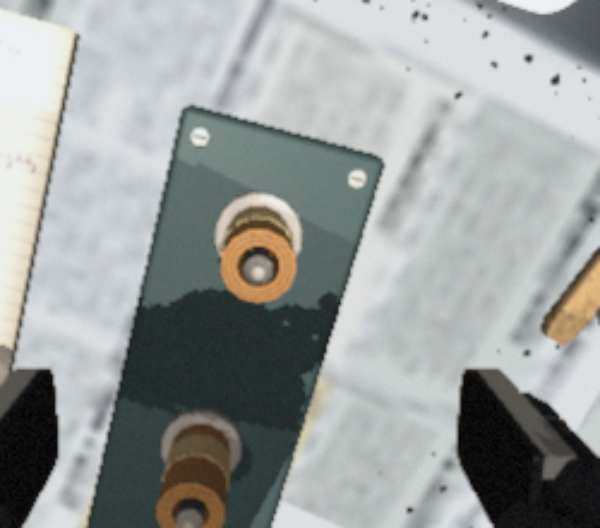

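carry_out --rows '[[[0.0006, 0.0001, 0.02], 0], [[0.0006, 0.0001, 0.02], 0], [[0, 0, 0.02], 0], [[0, 0, 0.02], 0], [[0, 0, 0.02], 0], [[0, 0, 0.02], 0], [[0, 0, 0.015], 0], [[0, 0, 0], 0], [[0, 0, 0], 0]]'

```text
t: 4.85
ee_pos: [511.3, 131.3, 38.2]
tool_rot: [0.0, 0.531, 0.847, 0.0]
ft_force: [-0.1, -1.1, -0.2]
finger_gap: 84.9
grip_force: 0.0
```

carry_out --rows '[[[0, 0, 0], 0], [[0, 0, 0], 0], [[0, 0, 0], 0], [[0, 0, 0], 0], [[0, 0, 0], 0], [[0, 0, 0], 0], [[0, 0, 0], 0], [[0, 0, 0], 0]]' --fingers 0.02

```text
t: 5.65
ee_pos: [510.3, 131.7, 38.0]
tool_rot: [0.0, 0.531, 0.848, -0.001]
ft_force: [-2.5, -1.2, 8.1]
finger_gap: 27.8
grip_force: 59.0
```

carry_out --rows '[[[0, 0, 0], 0], [[0, 0, 0], 0], [[0, 0, 0], -0.145], [[0, 0, 0], -0.145], [[0, 0, 0], -0.145], [[0, 0, 0], -0.145], [[0, 0, 0], -0.145], [[0, 0, 0], -0.145], [[0, 0, 0], -0.145], [[0, 0, 0], -0.145], [[0, 0, 0], -0.145], [[0, 0, 0], -0.145]]' --fingers 0.06

```text
t: 6.85
ee_pos: [511.1, 132.2, 37.2]
tool_rot: [0.0, -0.168, 0.986, 0.0]
ft_force: [-0.0, 0.2, 1.0]
finger_gap: 59.7
grip_force: 0.0
```

carry_out --rows '[[[0, 0, 0], 0], [[0, 0, 0], 0], [[0, 0, 0], 0], [[0, 0, 0], 0], [[0, 0, 0], 0], [[0, 0, 0], 0]]' --fingers 0.02

```text
t: 7.45
ee_pos: [511.1, 131.8, 37.5]
tool_rot: [0.0, -0.164, 0.986, -0.0]
ft_force: [-1.3, -2.2, 3.2]
finger_gap: 27.6
grip_force: 59.3
```

carry_out --rows '[[[0, 0, 0], 0.14], [[0, 0, 0], 0.14], [[0, 0, -0.0002], 0.14], [[0, 0, -0.0003], 0.14], [[0, 0, -0.0003], 0.14], [[0, 0, -0.0003], 0.14], [[0, 0, -0.0003], 0.14], [[0, 0, -0.0003], 0.14], [[0, 0, -0.0003], 0.14], [[0, 0, -0.0003], 0.14]]'

```text
t: 8.45
ee_pos: [510.6, 131.2, 38.5]
tool_rot: [0.0, 0.512, 0.859, -0.001]
ft_force: [1.5, -2.9, -5.8]
finger_gap: 27.7
grip_force: 59.5
```

carry_out --rows '[[[0, 0, 0], -0.148], [[0, 0, -0.0002], -0.148], [[0, 0, -0.00025], -0.148], [[0, 0, -0.00025], -0.148], [[0, 0, -0.00025], -0.148], [[0, 0, -0.00025], -0.148], [[0, 0, -0.00025], -0.148], [[0, 0, -0.00025], -0.148], [[0, 0, -0.00025], -0.148], [[0, 0, -0.00025], -0.148], [[0, 0, -0.00025], -0.148], [[0, 0, -0.00025], -0.148]]'

```text
t: 9.65
ee_pos: [510.4, 132.0, 41.1]
tool_rot: [-0.001, -0.349, 0.937, 0.0]
ft_force: [2.5, -1.6, -5.6]
finger_gap: 28.1
grip_force: 59.7
```

carry_out --rows '[[[0, 0, 0], 0.148], [[0, 0, -0.0002], 0.148], [[0, 0, -0.00025], 0.148], [[0, 0, -0.00025], 0.148], [[0, 0, -0.00025], 0.148], [[0, 0, -0.00025], 0.148], [[0, 0, -0.00025], 0.148], [[0, 0, -0.00025], 0.148], [[0, 0, -0.00025], 0.148], [[0, 0, -0.00025], 0.148], [[0, 0, -0.00025], 0.148], [[0, 0, -0.00025], 0.148]]'

```text
t: 10.85
ee_pos: [510.6, 131.3, 43.8]
tool_rot: [-0.0, 0.512, 0.859, -0.001]
ft_force: [3.3, -5.1, -5.8]
finger_gap: 27.8
grip_force: 59.8
```

```bash
python3 - <<'E'
from core import *
s,c,hsv=core((510.5,131,72),"w3")
cv2.imwrite("pics/w3c.png",cv2.resize(c["frame"],(800,600))[:,:,::-1]); print(s["ft_force"],s["qpos"])
E
```

```text
pred [256.96886184 268.01932146] r 30.463595833988563 psi 2.0660808040509453 q6 1.17580146163056 [510.57371499 131.2862543   43.8346299 ] 10.85
[ 3.31697678 -5.11714205 -5.80699721] [ 0.10028765  0.3573525  -0.38073186  0.83398103 -0.00163842  1.17580146]
```

View pics/w3c.png

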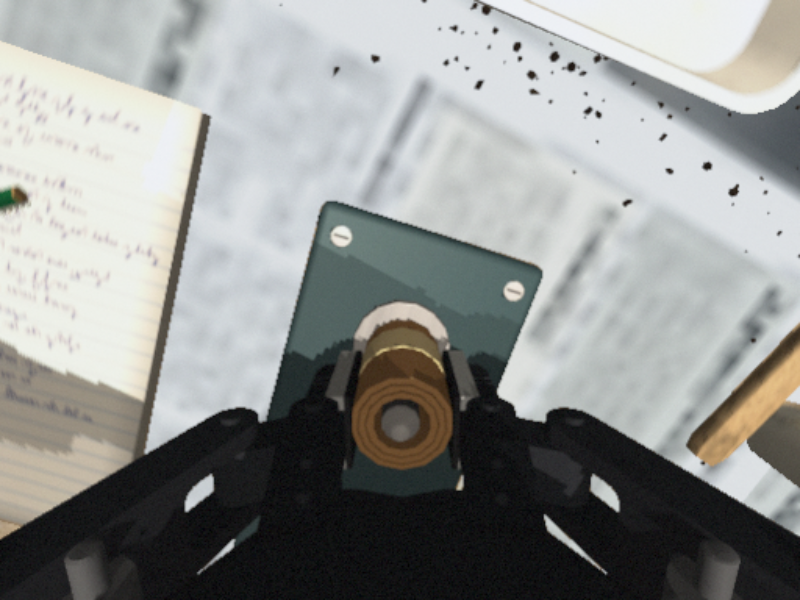

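The core is between the pads at (400,420). It is rising and the stand lies flat. I'll carry on.

carry_out --rows '[[[-0.0007, 0.0002, 0], -0.148], [[0, 0, -0.0002], -0.148], [[0, 0, -0.00025], -0.148], [[0, 0, -0.00025], -0.148], [[0, 0, -0.00025], -0.148], [[0, 0, -0.00025], -0.148], [[0, 0, -0.00025], -0.148], [[0, 0, -0.00025], -0.148], [[0, 0, -0.00025], -0.148], [[0, 0, -0.00025], -0.148], [[0, 0, -0.00025], -0.148], [[0, 0, -0.00025], -0.148]]'

```text
t: 12.1
ee_pos: [510.6, 131.9, 46.6]
tool_rot: [-0.001, -0.35, 0.937, 0.001]
ft_force: [1.6, -0.4, -6.1]
finger_gap: 27.8
grip_force: 59.8
```

carry_out --rows '[[[0, 0, 0], 0.148], [[0, 0, -0.0002], 0.148], [[0, 0, -0.00025], 0.148], [[0, 0, -0.00025], 0.148], [[0, 0, -0.00025], 0.148], [[0, 0, -0.00025], 0.148], [[0, 0, -0.00025], 0.148], [[0, 0, -0.00025], 0.148], [[0, 0, -0.00025], 0.148], [[0, 0, -0.00025], 0.148], [[0, 0, -0.00025], 0.148], [[0, 0, -0.00025], 0.148]]'

```text
t: 13.3
ee_pos: [510.7, 131.2, 49.3]
tool_rot: [-0.001, 0.511, 0.86, -0.001]
ft_force: [0.9, -2.7, -6.2]
finger_gap: 27.7
grip_force: 59.8
```

carry_out --rows '[[[0, 0, 0], -0.148], [[0, 0, -0.0002], -0.148], [[0, 0, -0.00025], -0.148], [[0, 0, -0.00025], -0.148], [[0, 0, -0.00025], -0.148], [[0, 0, -0.00025], -0.148], [[0, 0, -0.00025], -0.148], [[0, 0, -0.00025], -0.148], [[0, 0, -0.00025], -0.148], [[0, 0, -0.00025], -0.148], [[0, 0, -0.00025], -0.148], [[0, 0, -0.00025], -0.148]]'

```text
t: 14.5
ee_pos: [510.6, 131.9, 52.0]
tool_rot: [-0.001, -0.35, 0.937, 0.001]
ft_force: [0.7, -0.5, -6.1]
finger_gap: 27.6
grip_force: 59.9
```

carry_out --rows '[[[0, 0, 0], 0.148], [[0, 0, -0.0002], 0.148], [[0, 0, -0.00025], 0.148], [[0, 0, -0.00025], 0.148], [[0, 0, -0.00025], 0.148], [[0, 0, -0.00025], 0.148], [[0, 0, -0.00025], 0.148], [[0, 0, -0.00025], 0.148], [[0, 0, -0.00025], 0.148], [[0, 0, -0.00025], 0.148], [[0, 0, -0.00025], 0.148], [[0, 0, -0.00025], 0.148]]'

```text
t: 15.7
ee_pos: [510.7, 131.1, 54.7]
tool_rot: [-0.001, 0.511, 0.86, -0.001]
ft_force: [1.8, -2.5, -5.0]
finger_gap: 27.7
grip_force: 59.8
```

carry_out --rows '[[[0, 0, 0], -0.148], [[0, 0, -0.0002], -0.148], [[0, 0, -0.00025], -0.148], [[0, 0, -0.00025], -0.148], [[0, 0, -0.00025], -0.148], [[0, 0, -0.00025], -0.148], [[0, 0, -0.00025], -0.148], [[0, 0, -0.00025], -0.148], [[0, 0, -0.00025], -0.148], [[0, 0, -0.00025], -0.148], [[0, 0, -0.00025], -0.148], [[0, 0, -0.00025], -0.148]]'

```text
t: 16.9
ee_pos: [510.6, 131.9, 57.4]
tool_rot: [-0.001, -0.35, 0.937, 0.001]
ft_force: [1.0, -0.5, -5.7]
finger_gap: 27.6
grip_force: 59.9
```

carry_out --rows '[[[0, 0, 0], 0.148], [[0, 0, -0.0002], 0.148], [[0, 0, -0.00025], 0.148], [[0, 0, -0.00025], 0.148], [[0, 0, -0.00025], 0.148], [[0, 0, -0.00025], 0.148], [[0, 0, -0.00025], 0.148], [[0, 0, -0.00025], 0.148], [[0, 0, -0.00025], 0.148], [[0, 0, -0.00025], 0.148], [[0, 0, -0.00025], 0.148], [[0, 0, -0.00025], 0.148]]'

```text
t: 18.1
ee_pos: [510.6, 131.1, 60.2]
tool_rot: [-0.001, 0.511, 0.86, -0.001]
ft_force: [1.6, -3.6, -5.2]
finger_gap: 27.9
grip_force: 59.9
```

carry_out --rows '[[[0, 0, 0], -0.148], [[0, 0, -0.0002], -0.148], [[0, 0, -0.00025], -0.148], [[0, 0, -0.00025], -0.148], [[0, 0, -0.00025], -0.148], [[0, 0, -0.00025], -0.148], [[0, 0, -0.00025], -0.148], [[0, 0, -0.00025], -0.148], [[0, 0, -0.00025], -0.148], [[0, 0, -0.00025], -0.148], [[0, 0, -0.00025], -0.148], [[0, 0, -0.00025], -0.148]]'

```text
t: 19.3
ee_pos: [510.9, 132.0, 63.3]
tool_rot: [-0.0, -0.35, 0.937, 0.001]
ft_force: [-0.4, -0.9, -0.5]
finger_gap: 27.9
grip_force: 60.4
```

carry_out --rows '[[[0, 0, 0], 0.148], [[0, 0, -0.0002], 0.148], [[0, 0, -0.00025], 0.148], [[0, 0, -0.00025], 0.148], [[0, 0, -0.00025], 0.148], [[0, 0, -0.00025], 0.148], [[0, 0, -0.00025], 0.148], [[0, 0, -0.00025], 0.148], [[0, 0, -0.00025], 0.148], [[0, 0, -0.00025], 0.148], [[0, 0, -0.00025], 0.148], [[0, 0, -0.00025], 0.148]]'

```text
t: 20.5
ee_pos: [511.2, 132.1, 66.4]
tool_rot: [-0.0, 0.511, 0.86, 0.0]
ft_force: [-0.1, -0.9, -0.5]
finger_gap: 28.0
grip_force: 60.4
```

carry_out --rows '[[[0, 0, -0.008], 0], [[0, 0, -0.015], 0], [[0, 0, -0.02], 0], [[0, 0, -0.02], 0], [[0, 0, -0.005], 0], [[0.0368, 0.0189, 0], 0], [[0.0368, 0.0189, 0], 0], [[0.0368, 0.0189, 0], 0], [[0.0368, 0.0189, 0], 0], [[0.0368, 0.0189, 0], 0], [[0.0368, 0.0189, 0], 0], [[0, 0, 0], 0]]'

```text
t: 21.7
ee_pos: [503.6, 384.5, 133.6]
tool_rot: [-0.001, 0.506, 0.863, 0.001]
ft_force: [-0.2, 0.6, -0.8]
finger_gap: 27.8
grip_force: 60.4
```

```bash
python3 - <<'E'
from core import *
s,c,hsv=core((510.5,131,72),"w4"); d=proj(c,[(508,347,5),(560,441,24),(578,265,24),(460,253,24),(435,428,24)],s); print(d.round())
cv2.imwrite("pics/w4c.png",c["frame"][:,:,::-1]); print(s["finger_gap"],s["grip_force"],todo(s,(505,380,26)))
E
```

```text
pred [135.72239283 426.79980967] r 13.204938337657325 psi 2.081598645099329 q6 1.5845674003017451 [503.62205894 384.45387852 133.60937422] 21.7
[[243. 219.]
 [342. 167.]
 [263. 319.]
 [156. 280.]
 [212. 110.]]
27.793976073674283 60.41212756186724 [-0.0046 -0.001   0.1076]
```

View pics/w4c.png

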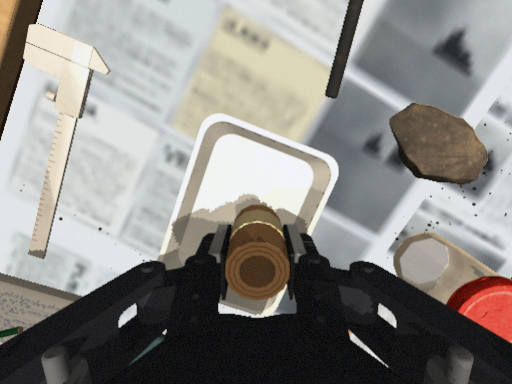

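The core is held over the dish; the dish interior spans roughly (190..330, 120..310). Lowering.

carry_out --rows '[[[-0.002, 0, 0.02], 0], [[-0.002, 0, 0.02], 0], [[0, 0, 0.02], 0], [[0, 0, 0.02], 0], [[0, 0, 0.015], 0], [[0, 0, 0.007], 0], [[0, 0, 0.003], 0], [[0, 0, 0.001], 0], [[0, 0, 0], 0]]'

```text
t: 22.65
ee_pos: [507.0, 376.2, 29.2]
tool_rot: [0.0, 0.509, 0.861, 0.0]
ft_force: [0.0, -0.3, 0.0]
finger_gap: 27.8
grip_force: 60.4
```

carry_out --rows '[[[0, 0, 0], 0], [[0, 0, 0], 0], [[0, 0, 0], 0], [[0, 0, 0], 0], [[0, 0, -0.01], 0], [[0, 0, -0.03], 0], [[0, 0, -0.03], 0], [[0, 0, -0.03], 0], [[0, 0, -0.03], 0], [[0, 0, -0.01], 0]]' --fingers 0.05

```text
t: 23.65
ee_pos: [508.1, 377.1, 173.1]
tool_rot: [0.002, 0.509, 0.861, 0.003]
ft_force: [0.9, 1.0, 0.5]
finger_gap: 50.1
grip_force: 0.0
```

```bash
python3 - <<'E'
from core import *
s,c,hsv=core((510.5,131,72),"w5"); print(todo(s,(530.3,22.5,172)))
E
```

```text
pred [150.74744154 383.40208065] r 11.904823404944386 psi 2.072898286092738 q6 1.5804974716808604 [508.10721884 377.14689306 173.14737253] 23.65
[-0.3216 -0.1512  0.0011]
```

View pics/w5.png

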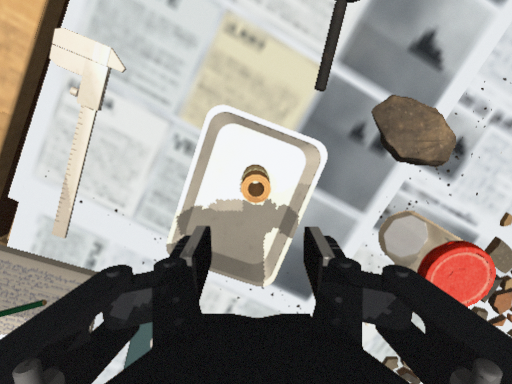

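Core a is standing in the dish at (255,185). Next is core b.

carry_out --rows '[[[-0.04, -0.019, 0], 0], [[-0.04, -0.019, 0], 0], [[-0.04, -0.019, 0], 0], [[-0.04, -0.019, 0], 0], [[-0.04, -0.019, 0], 0], [[-0.04, -0.019, 0], 0], [[-0.04, -0.019, 0], 0], [[-0.04, -0.019, 0], 0], [[0, 0, 0], 0], [[0, 0, 0], 0]]' --fingers 0.07

```text
t: 24.7
ee_pos: [526.6, 21.6, 167.6]
tool_rot: [-0.001, 0.511, 0.86, -0.0]
ft_force: [-0.2, -0.5, 0.2]
finger_gap: 70.0
grip_force: 0.0
```

```bash
cat > mb.py <<'E'
from core import *
g=np.array([530.3,22.5,72.])
s,c,hsv=core(g); f=c["frame"].astype(int)
p=proj(c,[g],s)[0]
H,S,V=cv2.split(hsv)
yy,xx=np.mgrid[:384,:512]
m=((H>5)&(H<28)&(S>80)&(np.hypot(xx-p[0],yy-p[1])<35)).astype(np.uint8)
ks=cv2.findContours(m,0,1)[0]; k=max(ks,key=cv2.contourArea); print(cv2.boundingRect(k),cv2.contourArea(k))
a=c["frame"][int(p[1])-60:int(p[1])+60,int(p[0])-60:int(p[0])+60]; cv2.imwrite("pics/mb.png",cv2.resize(a,None,fx=4,fy=4)[:,:,::-1]); print(int(p[0])-60,int(p[1])-60)
E
python3 mb.py
```

```text
pred [261.63153564 195.45368833] r 16.16946274160901 psi 2.070056644690027 q6 0.959956486737351 [526.59299865  21.58856233 167.56568067] 24.7
(246, 169, 33, 42) 1004.5
201 135
```

View pics/mb.png

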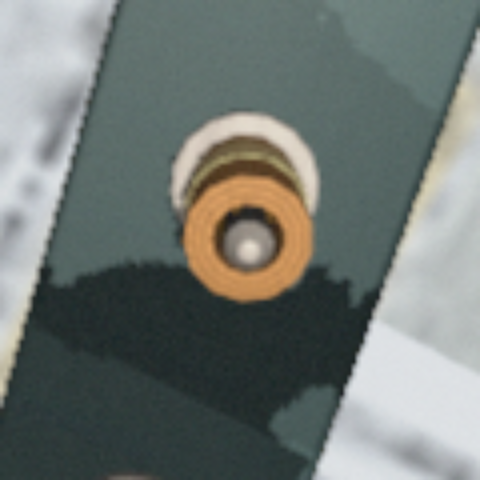

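Core b's top is at crop (248,237), i.e. pixel (263,194), about 1 mm off prediction. Descending.

carry_out --rows '[[[0, 0.0025, 0.02], 0], [[0, 0.0024, 0.02], 0], [[0, 0, 0.02], 0], [[0, 0, 0.02], 0], [[0, 0, 0.02], 0], [[0, 0, 0.02], 0], [[0, 0, 0.01], 0], [[0, 0, 0], 0], [[0, 0, 0], 0]]'

```text
t: 25.65
ee_pos: [531.6, 25.6, 38.9]
tool_rot: [0.0, 0.509, 0.861, 0.0]
ft_force: [-0.4, 0.8, 0.4]
finger_gap: 70.1
grip_force: 0.0
```

carry_out --rows '[[[0, 0, 0], 0], [[0, 0, 0], 0], [[0, 0, 0], 0], [[0, 0, 0], 0], [[0, 0, 0], 0], [[0, 0, 0], 0], [[0, 0, 0], 0]]' --fingers 0.02

```text
t: 26.35
ee_pos: [531.0, 24.1, 39.6]
tool_rot: [0.0, 0.51, 0.86, -0.001]
ft_force: [-3.6, -1.7, 7.8]
finger_gap: 27.7
grip_force: 58.9
```

carry_out --rows '[[[0, 0, 0], 0], [[0, 0, 0], 0], [[0, 0, 0], -0.145], [[0, 0, 0], -0.145], [[0, 0, 0], -0.145], [[0, 0, 0], -0.145], [[0, 0, 0], -0.145], [[0, 0, 0], -0.145], [[0, 0, 0], -0.145], [[0, 0, 0], -0.145], [[0, 0, 0], -0.145], [[0, 0, 0], -0.145]]' --fingers 0.055

```text
t: 27.55
ee_pos: [531.8, 24.9, 38.6]
tool_rot: [0.0, -0.192, 0.981, 0.0]
ft_force: [0.6, -0.1, 0.2]
finger_gap: 55.3
grip_force: 0.0
```

carry_out --rows '[[[0, 0, 0], 0], [[0, 0, 0], 0], [[0, 0, 0], 0], [[0, 0, 0], 0], [[0, 0, 0], 0], [[0, 0, 0], 0]]' --fingers 0.02

```text
t: 28.15
ee_pos: [532.2, 24.2, 39.0]
tool_rot: [0.0, -0.189, 0.982, -0.001]
ft_force: [0.3, -4.8, 4.0]
finger_gap: 27.6
grip_force: 59.4
```

carry_out --rows '[[[0, 0, 0], 0.148], [[0, 0, 0], 0.148], [[0, 0, -0.0002], 0.148], [[0, 0, -0.00025], 0.148], [[0, 0, -0.00025], 0.148], [[0, 0, -0.00025], 0.148], [[0, 0, -0.00025], 0.148], [[0, 0, -0.00025], 0.148], [[0, 0, -0.00025], 0.148], [[0, 0, -0.00025], 0.148], [[0, 0, -0.00025], 0.148], [[0, 0, -0.00025], 0.148]]'

```text
t: 29.35
ee_pos: [531.2, 24.0, 40.1]
tool_rot: [0.0, 0.645, 0.764, -0.001]
ft_force: [2.6, -6.5, -5.5]
finger_gap: 27.9
grip_force: 59.4
```

carry_out --rows '[[[0, 0, 0], -0.148], [[0, 0, -0.0002], -0.148], [[0, 0, -0.00025], -0.148], [[0, 0, -0.00025], -0.148], [[0, 0, -0.00025], -0.148], [[0, 0, -0.00025], -0.148], [[0, 0, -0.00025], -0.148], [[0, 0, -0.00025], -0.148], [[0, 0, -0.00025], -0.148], [[0, 0, -0.00025], -0.148], [[0, 0, -0.00025], -0.148], [[0, 0, -0.00025], -0.148]]'

```text
t: 30.55
ee_pos: [531.3, 24.9, 42.7]
tool_rot: [-0.0, -0.192, 0.981, 0.0]
ft_force: [3.4, -2.6, -5.3]
finger_gap: 27.3
grip_force: 59.7
```

carry_out --rows '[[[-0.0002, -0.0008, 0], 0.148], [[0, 0, -0.0003], 0.148], [[0, 0, -0.0003], 0.148], [[0, 0, -0.0003], 0.148], [[0, 0, -0.0003], 0.148], [[0, 0, -0.0003], 0.148], [[0, 0, -0.0003], 0.148], [[0, 0, -0.0003], 0.148], [[0, 0, -0.0003], 0.148], [[0, 0, -0.0003], 0.148], [[0, 0, -0.0003], 0.148], [[0, 0, -0.0003], 0.148]]'

```text
t: 31.75
ee_pos: [531.1, 24.1, 45.6]
tool_rot: [-0.001, 0.645, 0.764, -0.001]
ft_force: [0.8, -4.5, -5.9]
finger_gap: 28.0
grip_force: 59.8
```

carry_out --rows '[[[0, 0, 0], -0.148], [[0, 0, -0.0003], -0.148], [[0, 0, -0.0003], -0.148], [[0, 0, -0.0003], -0.148], [[0, 0, -0.0003], -0.148], [[0, 0, -0.0003], -0.148], [[0, 0, -0.0003], -0.148], [[0, 0, -0.0003], -0.148], [[0, 0, -0.0003], -0.148], [[0, 0, -0.0003], -0.148], [[0, 0, -0.0003], -0.148], [[0, 0, -0.0003], -0.148]]'

```text
t: 32.95
ee_pos: [531.3, 24.8, 48.9]
tool_rot: [-0.001, -0.192, 0.981, 0.001]
ft_force: [2.1, -1.7, -7.1]
finger_gap: 27.6
grip_force: 59.8
```

carry_out --rows '[[[0, 0, 0], 0.148], [[0, 0, -0.0003], 0.148], [[0, 0, -0.0003], 0.148], [[0, 0, -0.0003], 0.148], [[0, 0, -0.0003], 0.148], [[0, 0, -0.0003], 0.148], [[0, 0, -0.0003], 0.148], [[0, 0, -0.0003], 0.148], [[0, 0, -0.0003], 0.148], [[0, 0, -0.0003], 0.148], [[0, 0, -0.0003], 0.148], [[0, 0, -0.0003], 0.148]]'

```text
t: 34.15
ee_pos: [531.1, 24.2, 52.2]
tool_rot: [-0.001, 0.645, 0.764, -0.001]
ft_force: [1.8, -4.9, -6.6]
finger_gap: 27.7
grip_force: 59.9
```

carry_out --rows '[[[0, 0, 0], -0.148], [[0, 0, -0.0003], -0.148], [[0, 0, -0.0003], -0.148], [[0, 0, -0.0003], -0.148], [[0, 0, -0.0003], -0.148], [[0, 0, -0.0003], -0.148], [[0, 0, -0.0003], -0.148], [[0, 0, -0.0003], -0.148], [[0, 0, -0.0003], -0.148], [[0, 0, -0.0003], -0.148], [[0, 0, -0.0003], -0.148], [[0, 0, -0.0003], -0.148]]'

```text
t: 35.35
ee_pos: [531.3, 24.8, 55.5]
tool_rot: [-0.001, -0.192, 0.981, 0.001]
ft_force: [3.0, -0.1, -6.3]
finger_gap: 27.9
grip_force: 59.9
```

carry_out --rows '[[[0, 0, 0], 0.148], [[0, 0, -0.0003], 0.148], [[0, 0, -0.0003], 0.148], [[0, 0, -0.0003], 0.148], [[0, 0, -0.0003], 0.148], [[0, 0, -0.0003], 0.148], [[0, 0, -0.0003], 0.148], [[0, 0, -0.0003], 0.148], [[0, 0, -0.0003], 0.148], [[0, 0, -0.0003], 0.148], [[0, 0, -0.0003], 0.148], [[0, 0, -0.0003], 0.148]]'

```text
t: 36.55
ee_pos: [531.1, 24.1, 58.9]
tool_rot: [-0.001, 0.645, 0.764, -0.001]
ft_force: [0.8, -5.2, -5.2]
finger_gap: 27.7
grip_force: 60.0
```

carry_out --rows '[[[0, 0, 0], -0.148], [[0, 0, -0.0003], -0.148], [[0, 0, -0.0003], -0.148], [[0, 0, -0.0003], -0.148], [[0, 0, -0.0003], -0.148], [[0, 0, -0.0003], -0.148], [[0, 0, -0.0003], -0.148], [[0, 0, -0.0003], -0.148], [[0, 0, -0.0003], -0.148], [[0, 0, -0.0003], -0.148], [[0, 0, -0.0003], -0.148], [[0, 0, -0.0003], -0.148]]'

```text
t: 37.75
ee_pos: [531.4, 24.8, 62.2]
tool_rot: [-0.001, -0.192, 0.981, 0.001]
ft_force: [2.9, -0.3, -6.3]
finger_gap: 27.6
grip_force: 60.1
```

carry_out --rows '[[[0, 0, 0], 0.148], [[0, 0, -0.0003], 0.148], [[0, 0, -0.0003], 0.148], [[0, 0, -0.0003], 0.148], [[0, 0, -0.0003], 0.148], [[0, 0, -0.0003], 0.148], [[0, 0, -0.0003], 0.148], [[0, 0, -0.0003], 0.148], [[0, 0, -0.0003], 0.148], [[0, 0, -0.0003], 0.148], [[0, 0, -0.0003], 0.148], [[0, 0, -0.0003], 0.148]]'

```text
t: 38.95
ee_pos: [531.4, 25.1, 66.3]
tool_rot: [-0.001, 0.645, 0.765, 0.0]
ft_force: [-0.2, -0.2, -0.3]
finger_gap: 27.7
grip_force: 60.7
```

carry_out --rows '[[[0, 0, 0], -0.14], [[0, 0, -0.0003], -0.14], [[0, 0, -0.0003], -0.14], [[0, 0, -0.0003], -0.14]]'

```text
t: 39.35
ee_pos: [531.1, 25.2, 67.1]
tool_rot: [-0.001, 0.403, 0.915, 0.001]
ft_force: [-0.4, -0.3, 0.7]
finger_gap: 27.7
grip_force: 60.7
```

carry_out --rows '[[[0, 0, -0.01], 0], [[0, 0, -0.016], 0], [[0, 0, -0.02], 0], [[0, 0, -0.02], 0], [[0.032, 0.0256, 0], 0], [[0.032, 0.0256, 0], 0], [[0.032, 0.0256, 0], 0], [[0.032, 0.0256, 0], 0], [[0.032, 0.0256, 0], 0], [[0.032, 0.0256, 0], 0], [[0.032, 0.0256, 0], 0], [[0, 0, 0], 0]]'

```text
t: 40.55
ee_pos: [513.3, 315.5, 134.0]
tool_rot: [-0.001, 0.404, 0.915, 0.001]
ft_force: [0.8, -0.6, 0.6]
finger_gap: 27.8
grip_force: 60.6
```

```bash
python3 - <<'E'
from h import *
s=manip.get_state(); print(s["ee_pos"],psi(s),todo(s,(512,314,26)),s["finger_gap"],s["grip_force"])
E
```

```text
[513.28078296 315.53058962 133.96897649] 2.308927263781471 [-0.0003 -0.002   0.108 ] 27.781304708745946 60.62751263380051
```

carry_out --rows '[[[0, -0.001, 0.025], 0], [[0, -0.001, 0.025], 0], [[0, 0, 0.025], 0], [[0, 0, 0.018], 0], [[0, 0, 0.007], 0], [[0, 0, 0.004], 0], [[0, 0, 0.001], 0], [[0, 0, 0], 0]]'

```text
t: 41.35
ee_pos: [513.6, 309.4, 29.6]
tool_rot: [0.0, 0.406, 0.914, 0.001]
ft_force: [0.6, 0.1, -0.3]
finger_gap: 27.8
grip_force: 60.6
```

carry_out --rows '[[[0, 0, 0], 0], [[0, 0, 0], 0], [[0, 0, 0], 0], [[0, 0, 0], 0], [[0, 0, -0.01], 0], [[0, 0, -0.03], 0], [[0, 0, -0.04], 0], [[0, 0, -0.04], 0], [[0, 0, -0.04], 0]]' --fingers 0.05

```text
t: 42.25
ee_pos: [512.7, 309.1, 191.1]
tool_rot: [0.0, 0.405, 0.914, 0.0]
ft_force: [1.1, 0.3, -0.2]
finger_gap: 49.9
grip_force: 0.0
```

```bash
python3 - <<'E'
from h import *
s=manip.get_state(); c=eyes.capture("wrist"); t=eyes.capture("top"); save(t,"top2"); sc=eyes.capture("scene")
a=cv2.resize(t["frame"][160:250,100:400],(800,240),interpolation=cv2.INTER_CUBIC); b=cv2.resize(c["frame"],(400,300)); d=cv2.resize(sc["frame"][150:320,170:400],(400,300))
cv2.imwrite("pics/m1.png",np.vstack([a,np.hstack([b,d])])[:,:,::-1])
print(s["ee_pos"],psi(s),s["qpos"].round(2))
print("top->",ray(t,[(325,226),(372,236)],44).round(0).tolist())
E
```

```text
[512.7118925  309.08297513 191.06321114] 2.3067864645280585 [ 0.41  0.37  0.03  1.23 -0.    1.24]
top-> [[474.0, -220.0, 44.0], [444.0, -369.0, 44.0]]
```

View pics/m1.png

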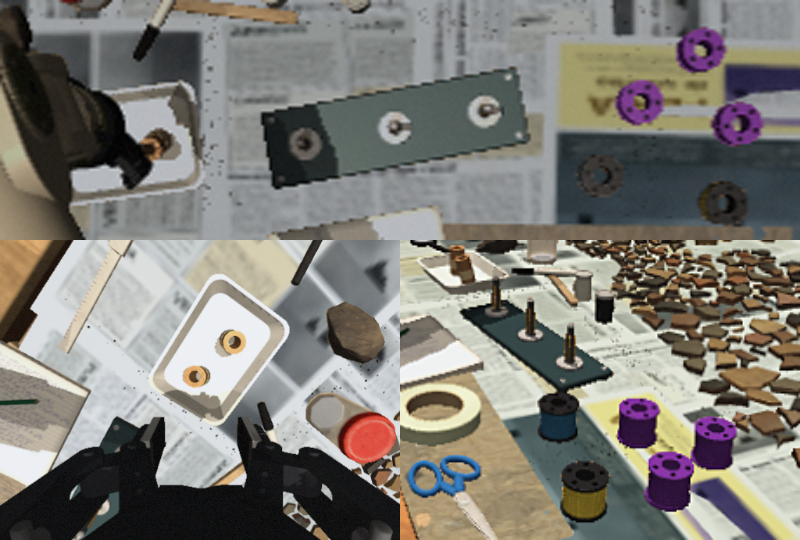

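Both cores are in the dish, the three spindles are bare and the reels haven't moved. I'll go to blue, measuring the pins on the way.

carry_out --rows '[[[-0.0305, -0.032, -0.007], 0], [[-0.0305, -0.032, -0.007], 0], [[-0.0305, -0.032, -0.007], 0], [[-0.0305, -0.032, -0.007], 0], [[-0.0305, -0.032, -0.007], 0], [[-0.0305, -0.032, -0.007], 0], [[0, 0, 0], 0], [[0, 0, 0], 0]]' --fingers 0.085

```text
t: 43.2
ee_pos: [493.0, 43.7, 230.2]
tool_rot: [-0.001, 0.407, 0.914, -0.0]
ft_force: [0.1, -0.0, -0.1]
finger_gap: 84.9
grip_force: 0.0
```

```bash
python3 - <<'E'
from h import *
s=manip.get_state(); c=eyes.capture("wrist"); save(c,"w6"); t=eyes.capture("top"); save(t,"top3")
for P in((511,132),(531,24),(551,-85)): print(proj(c,[(*P,82),(*P,20)],s).round(1).tolist(), proj(t,[(*P,20)]))
print(s["ee_pos"],psi(s)); 
hsv=cv2.cvtColor(c["frame"],cv2.COLOR_RGB2HSV)
cv2.imwrite("pics/w6c.png",cv2.resize(c["frame"][60:360,90:450],(720,600))[:,:,::-1])
E
```

```text
[[329.0, 129.5], [316.5, 127.3]] [[214.27346527 213.33143684]]
[[271.0, 216.8], [268.8, 200.6]] [[248.07095261 207.4606956 ]]
[[221.0, 291.9], [226.6, 265.2]] [[282.08851339 201.60518907]]
[493.00385186  43.66961019 230.15789532] 2.303951913783978
```

View pics/w6c.png

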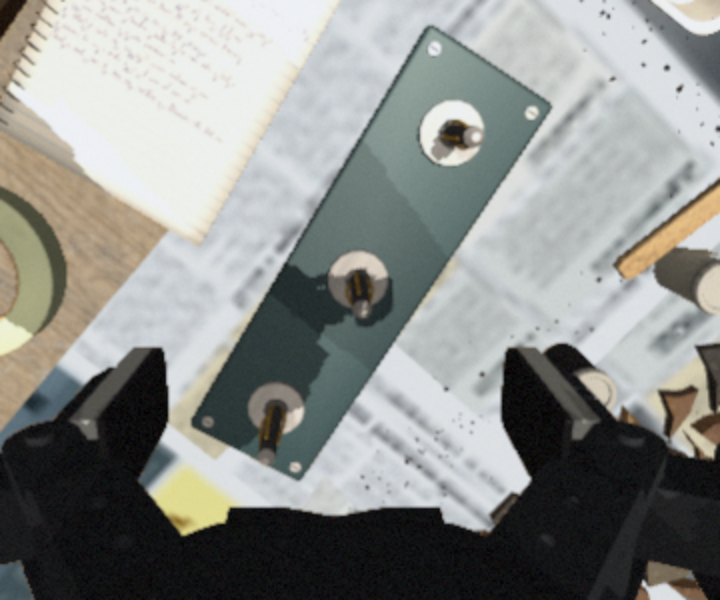

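Washer centres are at about (316,126), (269,200) and (227,264), which agrees with seats a (511,132), b (531,24) and c (551,-84). On to the blue reel.

carry_out --rows '[[[-0.0305, -0.0317, 0.009], 0], [[-0.0305, -0.0317, 0.009], 0], [[-0.0305, -0.0317, 0.009], 0], [[-0.0305, -0.0317, 0.009], 0], [[-0.0305, -0.0317, 0.009], 0], [[-0.0305, -0.0317, 0.009], 0], [[0, 0, 0], 0], [[0, 0, 0], 0]]'

```text
t: 44.1
ee_pos: [475.3, -218.0, 175.7]
tool_rot: [-0.001, 0.405, 0.914, 0.0]
ft_force: [0.2, -0.5, 0.6]
finger_gap: 85.4
grip_force: 0.0
```

```bash
cat > reel.py <<'E'
from h import *
import sys
s=manip.get_state(); c=eyes.capture("wrist"); name,gx,gy=sys.argv[1],float(sys.argv[2]),float(sys.argv[3]); save(c,name)
hsv=cv2.cvtColor(c["frame"],cv2.COLOR_RGB2HSV); p=proj(c,[(gx,gy,44)],s)[0]; rp=np.hypot(*(proj(c,[(gx+26,gy,44)],s)[0]-p))
print("pred",p,"r",rp,s["ee_pos"],psi(s))
g=cv2.medianBlur(cv2.cvtColor(c["frame"],cv2.COLOR_RGB2GRAY),3)
C=cv2.HoughCircles(g,cv2.HOUGH_GRADIENT,1,20,param1=80,param2=15,minRadius=int(rp*.85),maxRadius=int(rp*1.15))
if C is not None:
    for q in C[0]:
        if np.hypot(*(q[:2]-p))<70: P=ray(c,[q[:2]],44,s)[0]; print(q,P.round(1),todo(s,(P[0],P[1],12)))
E
python3 reel.py w7 474 -220
```

```text
pred [254.95947944 185.63375683] r 25.19742509072759 [ 475.28248591 -217.96083724  175.70448411] 2.306742681770399
[254.5 187.5  24.1] [ 475.  -221.7   44. ] [-0.0026 -0.0028  0.1637]
```

View pics/w7.png

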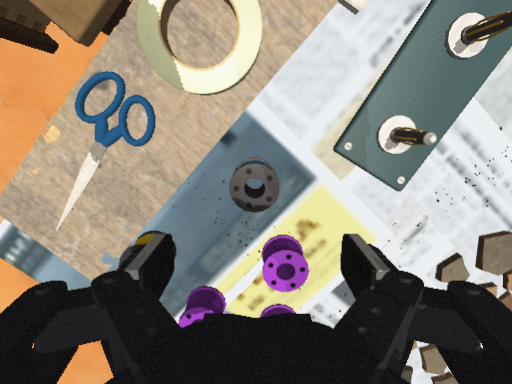

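The blue reel's top is at (255,187), and the nearest purple one at (285,270) is clear of the fingers.

carry_out --rows '[[[-0.001, -0.001, 0.03], 0], [[-0.0008, -0.001, 0.03], 0], [[-0.0008, -0.0008, 0.03], 0], [[0, 0, 0.03], 0], [[0, 0, 0.025], 0], [[0, 0, 0.0145], 0], [[0, 0, 0.004], 0], [[0, 0, 0], 0], [[0, 0, 0], 0]]'

```text
t: 45.05
ee_pos: [476.1, -222.0, 14.3]
tool_rot: [0.001, 0.405, 0.914, -0.0]
ft_force: [0.5, 0.1, 0.3]
finger_gap: 85.0
grip_force: 0.0
```

carry_out --rows '[[[0, 0, 0], 0], [[0, 0, 0], 0], [[0, 0, 0], 0], [[0, 0, 0], 0], [[0, 0, 0], 0], [[0, 0, 0], 0]]' --fingers 0.035

```text
t: 45.65
ee_pos: [475.8, -223.0, 14.4]
tool_rot: [0.001, 0.405, 0.914, -0.0]
ft_force: [-1.2, 1.7, 5.5]
finger_gap: 50.4
grip_force: 63.2
```

carry_out --rows '[[[0, 0, -0.01], 0], [[0, 0, -0.025], 0], [[0, 0, -0.03], 0], [[0, 0, -0.03], 0], [[0, 0, -0.03], 0], [[0, 0, -0.005], 0], [[0, 0, 0], 0], [[0, 0, 0], 0]]'

```text
t: 46.45
ee_pos: [474.3, -222.1, 142.1]
tool_rot: [-0.001, 0.405, 0.914, 0.0]
ft_force: [0.6, -0.6, -1.1]
finger_gap: 50.9
grip_force: 62.7
```

```bash
python3 - <<'E'
from h import *
s=manip.get_state(); c=eyes.capture("wrist"); save(c,"w8")
ct=s["ee_pos"]; print(ct,psi(s),s["finger_gap"],s["grip_force"])
zt=ct[2]+44-14.4; p=proj(c,[(ct[0],ct[1],zt),(ct[0]+26,ct[1],zt)],s); rp=np.hypot(*(p[1]-p[0])); print(p[0],rp)
g=cv2.cvtColor(c["frame"],cv2.COLOR_RGB2GRAY); x,y=p[0].astype(int); r=int(rp*1.3)
print(todo(s,(531,24.3,150)))
cv2.imwrite("pics/w8c.png",cv2.resize(c["frame"][y-80:y+80,x-80:x+80],(480,480))[:,:,::-1]); print(x-80,y-80)
E
```

```text
[ 474.28550499 -222.08264829  142.09901811] 2.306649097933805 50.907392739174625 62.66109824180603
[257.39750822 269.2223652 ] 53.677638672608325
[ 0.1446  0.2074 -0.0079]
177 189
```

View pics/w8c.png

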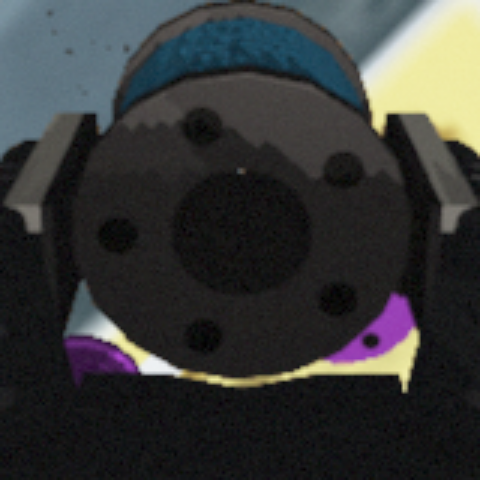

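carry_out --rows '[[[0.0239, 0.0346, -0.001], 0], [[0.0239, 0.0346, -0.001], 0], [[0.0239, 0.0346, -0.001], 0], [[0.0239, 0.0346, 0], 0], [[0.0239, 0.0346, 0], 0], [[0.0239, 0.0346, 0], 0], [[0, 0, 0], 0], [[0, 0, 0], 0], [[0, 0, 0], 0]]'

```text
t: 47.4
ee_pos: [531.8, 22.6, 145.1]
tool_rot: [-0.001, 0.406, 0.914, -0.001]
ft_force: [0.7, 0.2, -1.3]
finger_gap: 50.8
grip_force: 63.0
```

```bash
cat > pin.py <<'E'
from h import *
import sys
s=manip.get_state(); c=eyes.capture("wrist"); save(c,sys.argv[1]); x,y=map(float,sys.argv[2:4])
print(s["ee_pos"],psi(s),s["finger_gap"],s["grip_force"],todo(s,(x,y,34.4)))
t=eyes.capture("top"); save(t,sys.argv[1]+"t"); print(proj(c,[(x,y,82),(x,y,20)],s))
E
python3 pin.py w9 531 24.3
```

```text
[531.80111764  22.59701027 145.10930714] 2.3062801540005045 50.815923515026746 63.00448179244995 [0.0018 0.0005 0.1107]
[[258.16000089 203.51098053]
 [258.04387995 184.65902207]]
```

View pics/w9.png

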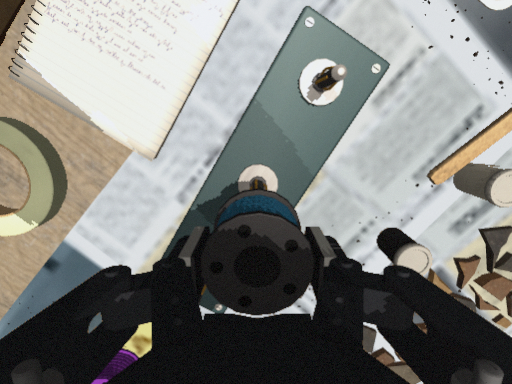

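The pin's washer is at (258,184) as predicted. Lowering in two stages, checking forces.

carry_out --rows '[[[0.0004, 0.0005, 0.015], 0], [[0.0004, 0, 0.015], 0], [[0, 0, 0.015], 0], [[0, 0, 0.012], 0], [[0, 0, 0.01], 0], [[0, 0, 0.01], 0], [[0, 0, 0.008], 0], [[0, 0, 0], 0], [[0, 0, 0], 0]]'

```text
t: 48.4
ee_pos: [532.5, 24.1, 61.3]
tool_rot: [-0.0, 0.405, 0.914, -0.0]
ft_force: [-0.2, 0.4, -1.6]
finger_gap: 51.0
grip_force: 63.0
```

carry_out --rows '[[[0, 0, 0.006], 0], [[0, 0, 0.006], 0], [[0, 0, 0.005], 0], [[0, 0, 0.003], 0], [[0, 0, 0.002], 0], [[0, 0, 0], 0], [[0, 0, 0], 0]]'

```text
t: 49.1
ee_pos: [532.6, 24.1, 39.3]
tool_rot: [0.0, 0.405, 0.914, -0.0]
ft_force: [0.4, -0.3, -1.2]
finger_gap: 50.6
grip_force: 63.1
```

carry_out --rows '[[[0, 0, 0.002], 0], [[0, 0, 0.0015], 0], [[0, 0, 0.001], 0], [[0, 0, 0], 0], [[0, 0, 0], 0]]'

```text
t: 49.6
ee_pos: [532.5, 24.1, 34.7]
tool_rot: [0.0, 0.405, 0.914, -0.0]
ft_force: [-0.0, 0.6, -1.9]
finger_gap: 50.9
grip_force: 63.1
```

carry_out --rows '[[[0, 0, 0.0008], 0], [[0, 0, 0.0007], 0], [[0, 0, 0], 0]]'

```text
t: 49.9
ee_pos: [532.7, 24.1, 34.4]
tool_rot: [0.0, 0.405, 0.914, 0.0]
ft_force: [-2.9, 0.6, 7.2]
finger_gap: 50.8
grip_force: 64.1
```

Seated. Release and head for yellow.

carry_out --rows '[[[0, 0, 0], 0], [[0, 0, 0], 0], [[0, 0, 0], 0], [[0, 0, 0], 0], [[0, 0, -0.01], 0], [[0, 0, -0.03], 0], [[0, 0, -0.035], 0], [[0, 0, -0.035], 0], [[0, 0, -0.03], 0], [[0, 0, 0], 0], [[0, 0, 0], 0]]' --fingers 0.075

```text
t: 51.0
ee_pos: [533.1, 24.1, 174.4]
tool_rot: [0.001, 0.405, 0.914, 0.0]
ft_force: [-0.2, 0.5, 0.1]
finger_gap: 75.0
grip_force: 0.0
```

```bash
cat > seat.py <<'E'
from h import *
import sys
s=manip.get_state(); c=eyes.capture("wrist"); t=eyes.capture("top"); x,y=map(float,sys.argv[1:3])
g=cv2.medianBlur(cv2.cvtColor(c["frame"],cv2.COLOR_RGB2GRAY),3)
p=proj(c,[(x,y,64),(x+26,y,64)],s); rp=np.hypot(*(p[1]-p[0])); print("pred z=64",p[0],rp)
C=cv2.HoughCircles(g,cv2.HOUGH_GRADIENT,1,10,param1=80,param2=12,minRadius=int(rp*.85),maxRadius=int(rp*1.2))
print(C[0][:4] if C is not None else None)
# yellow via top
hsv=cv2.cvtColor(t["frame"],cv2.COLOR_RGB2HSV); sub=t["frame"][205:255,300:400].max(2)
m=(sub<62).astype(np.uint8); n,l,st,ce=cv2.connectedComponentsWithStats(m)
for i in range(1,n):
    if st[i,4]>40: q=ce[i]+[300,205]; print(q,st[i,4],ray(t,[q],40)[0].round(0))
print(s["ee_pos"],todo(s,(444,-369,178)),todo(s,(474,-221,178)))
E
python3 seat.py 531 24.3
```

```text
pred z=64 [255.57351986 188.21134578] 27.167374297459553
[[444.5 244.5  31.4]
 [ 19.5 176.5  29.1]
 [443.5 181.5  30.2]
 [ 50.5 185.5  28.1]]
[345.18365628 220.22577928] 1187 [ 493. -284.   40.]
[370.95180723 235.85140562] 249 [ 444. -366.   40.]
[533.10078107  24.0563734  174.3785177 ] [-0.2315 -0.3299 -0.0036] [-0.1419 -0.2083 -0.0036]
```

carry_out --rows '[[[-0.0257, -0.0366, 0], 0], [[-0.0257, -0.0366, 0], 0], [[-0.0257, -0.0366, 0], 0], [[-0.0257, -0.0366, 0], 0], [[-0.0257, -0.0366, 0], 0], [[-0.0257, -0.0366, 0], 0], [[-0.0257, -0.0366, 0], 0], [[-0.0257, -0.0366, 0], 0], [[-0.0257, -0.0366, 0], 0], [[0, 0, 0], 0], [[0, 0, 0], 0]]' --fingers 0.085

```text
t: 52.2
ee_pos: [442.4, -368.6, 171.4]
tool_rot: [-0.002, 0.406, 0.914, 0.001]
ft_force: [0.1, -0.2, -0.0]
finger_gap: 84.8
grip_force: 0.0
```

```bash
python3 reel.py w10 444 -368; python3 - <<'E'
import cv2,numpy as np
f=cv2.imread("pics/w10.png"); h=cv2.cvtColor(f,cv2.COLOR_BGR2HSV)
m=((h[...,0]>130)&(h[...,0]<160)&(h[...,1]>120)&(h[...,2]>60)).astype(np.uint8); n,l,s,c=cv2.connectedComponentsWithStats(m)
print("purple",[(c[i].round(),s[i,4]) for i in range(1,n) if s[i,4]>150])
m=((h[...,0]>20)&(h[...,0]<32)&(h[...,1]>150)&(h[...,2]>60)).astype(np.uint8); n,l,s,c=cv2.connectedComponentsWithStats(m)
print("yellow",[(c[i].round(),s[i,4]) for i in range(1,n) if s[i,4]>60])
g=h[...,2][120:260:5,190:320:5]; print("\n".join(" ".join("%3d"%v for v in r) for r in g))
E
```

```text
pred [258.80783515 186.80920117] r 25.516256676340106 [ 442.39547332 -368.57712874  171.38264856] 2.3043580296543325
[255.5 186.5  26.2] [ 441.4 -370.    44. ] [-0.0003 -0.0017  0.1594]
purple [(array([406., 189.]), np.int32(2362)), (array([310., 251.]), np.int32(2059)), (array([399., 259.]), np.int32(595))]
yellow []
203 181 182 193 175 179 173 179 178 170 177 169 174 178 200 182 185 188 163 154 134 131 129 131 129 132
207 205 191 184 183 182 175 170 187 165 176 186 176 188 193 195 188 166 155 140 136 133 130 131 132 132
210 189 195 180 182 179 158 174 173 174 167 185 178 172 200 200 172 165 105 137 134 134 126 127 127 129
188 196 174 180 182 174 155 170 161 180 169 178 186 175 189 176 176 148 140 136 133 130 130 131 134 132
175 173 205 181 181 180 181 171 160 170 172 173 180 191 178 180 155 142 140 135 137 133 130 128 131 132
189 176 197 182 189 188 190 201 176 176 188 174 179 178 180 161 147 142 141 138 136 134 130 135 132 133
180 178 171 193 198 195 199 199 185 193 195 172 163 181 163 148 146 142 141 138 131 133 133 138 129 128
194 190 185 185 186 186 199 202 164 194 207 175 186 
[... 1431 characters left out ...]
 137 135 137 140 142 145 143 133 120 113 110 118 112 118 113 176 135 147 187
145 147 144 141 144 140 135 134 134 140 137 140 143 133 124 109 110 126 126 121 158  71  79  74  81  94
141 148 142 141 140 135 134 131 130 135 135 137 132 125 125 109 113 120 122 109  62  61  57  68  69  64
146 143 145 140 139 133 134 131 131 135 133 128 125 125 113 111 122 123 115  89  63  61 162 187 191 191
142 146 144 137 138 133 130 126 133 133 123 119 129 117 119 124 126 120 118  91  62 187  52 187 190 188
144 142 140 136 133 133 129 129 131 126 119 123 125 121 123 120 118 124 224 237 139 188 183 188  99  94
142 144 138 135 134 130 130 128 125 116 121 114 125 116 120 112 126 234 238 240 186 189 187  79  74  62
```

carry_out --rows '[[[-0.0005, -0.0005, 0.03], 0], [[-0.0005, 0, 0.03], 0], [[0, 0, 0.03], 0], [[0, 0, 0.03], 0], [[0, 0, 0.022], 0], [[0, 0, 0.012], 0], [[0, 0, 0.003], 0], [[0, 0, 0], 0], [[0, 0, 0], 0]]'

```text
t: 53.15
ee_pos: [444.8, -370.0, 17.5]
tool_rot: [0.001, 0.405, 0.914, -0.0]
ft_force: [0.5, 0.1, 0.1]
finger_gap: 85.4
grip_force: 0.0
```

carry_out --rows '[[[0, 0, 0], 0], [[0, 0, 0], 0], [[0, 0, 0], 0], [[0, 0, 0], 0], [[0, 0, 0], 0], [[0, 0, 0], 0]]' --fingers 0.035

```text
t: 53.75
ee_pos: [444.4, -370.2, 17.7]
tool_rot: [0.001, 0.405, 0.914, -0.0]
ft_force: [-0.6, 1.3, 6.8]
finger_gap: 50.9
grip_force: 61.8
```

carry_out --rows '[[[0, 0, -0.01], 0], [[0, 0, -0.025], 0], [[0, 0, -0.03], 0], [[0, 0, -0.03], 0], [[0, 0, -0.03], 0], [[0, 0, -0.007], 0], [[0, 0, 0], 0], [[0, 0, 0], 0]]'

```text
t: 54.55
ee_pos: [443.4, -369.1, 147.2]
tool_rot: [-0.001, 0.405, 0.914, 0.0]
ft_force: [-0.3, 0.2, -0.9]
finger_gap: 50.8
grip_force: 62.5
```

```bash
cat > held.py <<'E'
from h import *
s=manip.get_state(); c=eyes.capture("wrist"); save(c,"w11")
ct=s["ee_pos"]; print(ct,psi(s),s["finger_gap"],s["grip_force"])
zt=ct[2]+44-14.2; p=proj(c,[(ct[0],ct[1],zt),(ct[0]+26,ct[1],zt),(ct[0]+10.5,ct[1],zt)],s); print(p[0])
g=cv2.GaussianBlur(cv2.cvtColor(c["frame"],cv2.COLOR_RGB2GRAY),(5,5),0)
for f in(c["frame"],cv2.imread("pics/w8.png")[:,:,::-1]):
    g=cv2.GaussianBlur(cv2.cvtColor(np.ascontiguousarray(f),cv2.COLOR_RGB2GRAY),(3,3),0)
    for r0,r1 in((18,26),(46,60)):
        C=cv2.HoughCircles(g,cv2.HOUGH_GRADIENT,1,3,param1=40,param2=8,minRadius=r0,maxRadius=r1)
        if C is not None: print(r0,[q.tolist() for q in C[0] if np.hypot(*(q[:2]-p[0]))<10][:3])
print("todo c",todo(s,(551.2,-84,145)))
E
python3 held.py
```

```text
[ 443.42494695 -369.05049256  147.20775207] 2.306700818455651 50.82299419758365 62.47520439326763
[257.43250954 269.47115213]
18 [[257.5, 264.5, 20.799999237060547], [254.5, 264.5, 19.899999618530273], [257.5, 267.5, 24.0]]
46 [[256.5, 268.5, 56.099998474121094], [258.5, 263.5, 53.900001525878906], [254.5, 264.5, 52.79999923706055]]
18 [[257.5, 261.5, 25.399999618530273], [256.5, 267.5, 23.100000381469727], [256.5, 270.5, 25.399999618530273]]
46 [[256.5, 265.5, 56.099998474121094], [257.5, 271.5, 58.29999923706055], [259.5, 264.5, 53.900001525878906]]
todo c [0.1389 0.2712 0.0022]
```

carry_out --rows '[[[0.0198, 0.0387, -0.001], 0], [[0.0198, 0.0387, -0.001], 0], [[0.0198, 0.0387, 0], 0], [[0.0198, 0.0387, 0], 0], [[0.0198, 0.0387, 0], 0], [[0.0198, 0.0387, 0], 0], [[0.0198, 0.0387, 0], 0], [[0, 0, 0], 0], [[0, 0, 0], 0], [[0, 0, 0], 0]]'

```text
t: 55.6
ee_pos: [550.8, -85.4, 149.1]
tool_rot: [-0.001, 0.406, 0.914, -0.0]
ft_force: [-0.9, -0.7, -0.2]
finger_gap: 51.0
grip_force: 62.7
```

```bash
cat > washer.py <<'E'
from h import *
import sys
s=manip.get_state(); c=eyes.capture("wrist"); save(c,sys.argv[1])
print(s["ee_pos"],psi(s),s["finger_gap"],s["grip_force"],todo(s,(551.2,-84,37.6)))
hsv=cv2.cvtColor(c["frame"],cv2.COLOR_RGB2HSV); yy,xx=np.mgrid[:384,:512]
for n,P in(("c",(551.2,-84)),("a",(511,132)),("b",(531,24.3))):
    p=proj(c,[(*P,20)],s)[0]; m=((hsv[...,1]<60)&(hsv[...,2]>110)&(np.hypot(xx-p[0],yy-p[1])<24)).astype(np.uint8)
    k=cv2.findContours(m,0,1)[0]
    if k: k=max(k,key=cv2.contourArea); print(n,"pred",p,"bbox",cv2.boundingRect(k),cv2.contourArea(k),cv2.minEnclosingCircle(k))
    a=c["frame"]
p=proj(c,[(531,24.3,64),(557,24.3,64)],s); rp=np.hypot(*(p[1]-p[0])); 
g=cv2.cvtColor(c["frame"],cv2.COLOR_RGB2GRAY); m=((g<120)&(np.hypot(xx-p[0][0],yy-p[0][1])<rp*1.3)).astype(np.uint8)
print("reel b pred",p[0],rp); C=cv2.HoughCircles(g,cv2.HOUGH_GRADIENT,1,3,param1=60,param2=10,minRadius=int(rp*.85),maxRadius=int(rp*1.15))
print([q.tolist() for q in C[0] if np.hypot(*(q[:2]-p[0]))<15][:3])
E
python3 washer.py w12
```

```text
[550.82797544 -85.44969421 149.11368419] 2.30618111705123 50.966899834978705 62.65553176403046 [0.0008 0.0012 0.1115]
c pred [258.69081183 184.69871389] bbox (240, 165, 40, 28) 633.0 ((259.5, 183.0), 19.9061279296875)
b pred [322.41577404  84.0457511 ] bbox (303, 61, 43, 48) 943.5 ((322.4099426269531, 84.05914306640625), 23.982444763183594)
reel b pred [335.48714952  77.31971993] 33.68182498588647
[[333.5, 82.5, 30.799999237060547], [339.5, 79.5, 36.29999923706055], [336.5, 80.5, 34.099998474121094]]
```

carry_out --rows '[[[0.0003, 0.001, 0.015], 0], [[0, 0.0008, 0.015], 0], [[0, 0, 0.015], 0], [[0, 0, 0.012], 0], [[0, 0, 0.01], 0], [[0, 0, 0.01], 0], [[0, 0, 0.008], 0], [[0, 0, 0], 0], [[0, 0, 0], 0]]'

```text
t: 56.55
ee_pos: [552.9, -83.5, 65.3]
tool_rot: [0.0, 0.405, 0.914, -0.0]
ft_force: [0.5, -0.5, -0.6]
finger_gap: 50.9
grip_force: 62.7
```

carry_out --rows '[[[0, 0, 0.006], 0], [[0, 0, 0.006], 0], [[0, 0, 0.005], 0], [[0, 0, 0.003], 0], [[0, 0, 0.002], 0], [[0, 0, 0], 0], [[0, 0, 0], 0]]'

```text
t: 57.25
ee_pos: [552.9, -83.6, 43.3]
tool_rot: [0.0, 0.405, 0.914, -0.0]
ft_force: [0.2, 0.5, -0.7]
finger_gap: 50.6
grip_force: 62.7
```

carry_out --rows '[[[0, 0, 0.002], 0], [[0, 0, 0.0015], 0], [[0, 0, 0.0015], 0], [[0, 0, 0.0008], 0], [[0, 0, 0], 0], [[0, 0, 0], 0]]'

```text
t: 57.85
ee_pos: [552.8, -83.5, 37.7]
tool_rot: [0.0, 0.405, 0.914, -0.0]
ft_force: [-1.1, 0.6, 4.2]
finger_gap: 50.7
grip_force: 63.0
```

carry_out --rows '[[[0, 0, 0.0005], 0], [[0, 0, 0], 0]]'

```text
t: 58.05
ee_pos: [552.8, -83.5, 37.7]
tool_rot: [0.0, 0.405, 0.914, -0.0]
ft_force: [-2.6, 1.4, 6.7]
finger_gap: 50.8
grip_force: 63.5
```

Seated, with contact at 37.7. Release, back off, and verify numerically.

carry_out --rows '[[[0, 0, 0], 0], [[0, 0, 0], 0], [[0, 0, 0], 0], [[0, 0, 0], 0], [[0, 0, -0.01], 0], [[0, 0, -0.03], 0], [[0, 0, -0.04], 0], [[0, 0, -0.04], 0], [[0, 0, -0.04], 0], [[0, 0, -0.04], 0]]' --fingers 0.075

```text
t: 59.05
ee_pos: [552.6, -83.4, 239.5]
tool_rot: [0.0, 0.405, 0.914, 0.0]
ft_force: [1.1, -0.5, -0.1]
finger_gap: 75.3
grip_force: 0.0
```

carry_out --rows '[[[-0.025, -0.025, 0], 0], [[-0.03, -0.03, 0], 0], [[-0.03, -0.03, 0], 0], [[-0.03, -0.03, 0], 0], [[-0.03, -0.03, 0], 0], [[-0.03, -0.03, 0], 0], [[0, 0, 0], 0], [[0, 0, 0], 0]]'

```text
t: 59.85
ee_pos: [540.1, -331.6, 237.0]
tool_rot: [-0.0, 0.406, 0.914, 0.0]
ft_force: [0.1, 0.6, 0.4]
finger_gap: 75.1
grip_force: 0.0
```

```bash
python3 - <<'E'
from h import *
sc=eyes.capture("scene"); t=eyes.capture("top"); save(sc,"s9"); save(t,"t9"); s=manip.get_state(); print(s["t"],s["ee_pos"])
h=cv2.cvtColor(sc["frame"],cv2.COLOR_RGB2HSV); yy,xx=np.mgrid[:384,:512]
H,S,V=[x.astype(int) for x in cv2.split(h)]
for n,P,lo,hi in(("blue",(531,24.3),95,115),("yellow",(551.2,-84),20,32)):
    q=proj(sc,[(*P,82),(*P,64),(*P,42),(*P,20)]); print(n,q.round(1).tolist())
    u=q[2]; m=((H>=lo)&(H<=hi)&(S>110)&(np.hypot(xx-u[0],yy-u[1])<25)).astype(np.uint8)
    k=[cv2.boundingRect(a) for a in cv2.findContours(m,0,1)[0] if cv2.contourArea(a)>20]; print(k)
    g=sc["frame"].max(2); x=int(q[0][0]); print("col V",[int(g[r,x]) for r in range(int(q[0][1])-6,int(q[3][1])+14)])
# top: orange core + reel tops
th=cv2.cvtColor(t["frame"],cv2.COLOR_RGB2HSV)
for P in((531,24.3),(551.2,-84)):
    print("top pred",proj(t,[(*P,64)]), [int(v) for v in th[int(proj(t,[(*P,64)])[0][1]),int(proj(t,[(*P,64)])[0][0])-12:int(proj(t,[(*P,64)])[0][0])+13,2]])
m=((th[...,0]>8)&(th[...,0]<22)&(th[...,1]>90)).astype(np.uint8)[190:240,115:180]; n,l,st,ce=cv2.connectedComponentsWithStats(m); print("cores",[(ray(t,[ce[i]+[115,190]],57)[0].round(0)[:2],st[i,4]) for i in range(1,n) if st[i,4]>8])
a=cv2.imread("pics/top.png").astype(int)[150:166,195:243];b=t["frame"][150:166,195:243,::-1].astype(int);print("canister diff",abs(a-b).mean(),abs(a-b).max())
E
```

```text
59.95 [ 540.47906428 -329.79168154  237.27053558]
blue [[244.2, 181.8], [244.2, 187.9], [244.1, 195.3], [244.0, 202.6]]
[(237, 192, 17, 13)]
col V [86, 167, 243, 237, 234, 203, 202, 208, 128, 189, 21, 25, 30, 44, 103, 59, 43, 36, 29, 64, 66, 62, 57, 65, 64, 54, 64, 64, 57, 66, 19, 21, 64, 22, 31, 70, 64, 62, 60, 58, 62]
yellow [[267.2, 196.1], [266.9, 202.7], [266.7, 210.6], [266.4, 218.3]]
[(259, 206, 19, 16)]
col V [221, 216, 213, 202, 212, 217, 203, 172, 155, 97, 20, 30, 29, 58, 157, 57, 41, 38, 22, 94, 110, 107, 121, 102, 109, 113, 98, 121, 111, 108, 124, 44, 20, 43, 35, 37, 43, 81, 75, 76, 72, 49]
top pred [[247.65163179 206.89980824]] [99, 96, 96, 88, 70, 79, 76, 70, 71, 54, 70, 113, 131, 106, 57, 62, 66, 75, 72, 73, 62, 41, 37, 42, 61]
top pred [[282.4957656  200.79796213]] [88, 88, 88, 77, 53, 69, 65, 67, 60, 45, 53, 107, 160, 150, 72, 38, 59, 62, 54, 52, 52, 39, 55, 82, 84]
cores [(array([505., 306.]), np.int32(93)), (array([507., 369.]), np.int32(61))]
canister diff 3.2196180555555554 8
```

Everything checks out: both reels are down over their pins, both cores are in the dish and the canisters haven't moved. Handing in.

```bash
python3 -c "
from station import manip
print(manip.finish_job())"
```

```text
the job is handed in; nothing more can be done
None
```

I handed the job in at about 60 s, and no verdict came back: both cores present (a, b) were twisted off and are in the dish, and the blue and yellow reels are down on their seats on the middle and -y spindles. The stand never visibly lifted and the canisters did not move.

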